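# Half-turn the polishing pot's bayonet lid and hold it short of the click

## Task

Lock the pot's carriage where it stands by turning its clamp knob clockwise to the stop, then take the lid with the two side lugs, lower it squarely right down onto the seat in the pot with its lugs through the two gaps in the rim, and twist it clockwise to the half-turn position, where its bar points at the two dark marks on the rim, well short of the lock's click. A spring pushes the lid back, so finish while still holding it there, fully down, with the carriage still locked. Leave everything else on the bench where it is.

Things in the scene. Friction and masses are not known exactly. Their poses are not given: they have to be found in the camera images.
- clamp_grip (a point): Middle of the grip bar of the black clamp knob (bar 46 long, 14 wide; its top 15 above this point, its foot 19 below, on a disc of 44 diameter) on a steel post at the slide's end nearest the robot. The x axis runs along the bar, z up; the knob turns about this vertical axis.
- clamp (a joint): Turn of the clamp knob in rad, clockwise from above positive: starts between 0 and 0.2 (carriage free), 1.2 = stop (locked; 1.08 and more holds). It stays where it is left; turning it takes about 0.1 Nm.
- pot (a point): Steel pot, 94 diameter, 50 high, fixed on the carriage. Origin at its underside's centre, z up. The top of the seat ring inside is at 36. The rim, from 44 to 50, has a 66 mm opening and, at the +x and -x ends of the pot's x axis, two gaps 13 wide out to 84 diameter for the lugs. Under the rim the lugs turn clockwise only. Brass housings outside, 1.22 rad clockwise of the gaps: the lock.
- half_mark (a point): The two dark marks on top of the pot's rim, opposite each other on this frame's x axis (origin on the pot's axis at rim height, 50 above the pot's origin): the half-turn position, 0.70 rad clockwise (from above) of the pot's x axis.
- carriage (a joint): Position of the pot's carriage along the slide, m, between -0.05 and 0.05. Free it slides under a push of 2 N; locked it holds 30 N.
- ring (a joint): Sprung ring inside the pot that the lugs push round, rad clockwise from above: 0 at rest, then the lid's turn from the gaps less about 0.1 (about 0.6 at the marks). It pushes back with 0.035 Nm at 0, 0.07 Nm at 0.6, so a lid let go turns back. Near 0.9 the lugs meet the spring catches; above 1.0 counts as clicked.
- lid_mid (a point): Middle of the loose bayonet lid (50 high, 140 g), 25 above its underside. Aluminium disc, 60 diameter, 16 thick, with an upright dark wood grip bar, 46 long, 14 wide, from 16 to 50 above the underside, along the x axis. At the disc's foot two lugs at +x and -x, 8 wide, 5 thick, 80 over the tips. It lies flat left or right of the slide. Seated, this point is 61 above the pot's origin.
- cover: Bystander, to be left alone: plain aluminium cover, 76 diameter, with a wooden ball knob and no lugs, 47 high; origin at its underside. Lies on the other side of the slide from the lid.
- graver: Bystander: graver with a wooden ball handle of 34 diameter, 105 long, lying along its x axis.
- tweezers: Bystander: steel tweezers, 120 long, lying along their x axis.
- jar: Bystander: small glass jar with a yellow cap, 44 diameter, 45 high.
- dish: Bystander: glass dish, 110 diameter, 22 high.
- mandrel: Bystander: ring mandrel with a wooden handle, 200 long, 20 thick, lying along its x axis.
- pitchblock: Bystander: pale wooden block 70 x 50 x 30.
- collar: Bystander: brass ring, 48 diameter, 14 high.
Things that resemble listed ones, but are neither listed nor needed, are in the scene too. Leave any turquoise or yellow look-alike of the part that bears lid_mid alone.

How it is judged (in metres and radians):
On the way, in this order (a step that is already met when the one before it is completed fails the run):
1. the clamp knob is turned clockwise to its stop, so that the carriage is locked (value of joint clamp above 1.08 rad), for 0.2 s.
2. the lid is down on the pot's seat with its lugs through the gaps in the rim (horizontal distance between lid_mid and pot below 0.006 m and z of lid_mid in the frame of pot below 0.0655 m and angle between the x axis of lid_mid and the x axis of pot, either way round below 0.35 rad), for 0.05 s.
At the end, for the whole second after the job is handed in: Clamp past 1.08 rad, pot within 15 mm of its start; lid level (0.12 rad), within 6 mm of the pot's axis, its middle at most 65.5 mm above the pot's origin, bar within 0.2 rad of the marks, ring between 0.3 and 0.95 rad, fingers gripping the lid (value of joint clamp above 1.08 rad and distance of pot from where it was at the start of the episode below 0.015 m and horizontal distance between lid_mid and pot below 0.006 m and z of lid_mid in the frame of pot below 0.0655 m and angle between lid_mid's own z axis and vertical below 0.12 rad and angle between the x axis of lid_mid and the x axis of half_mark, either way round below 0.2 rad and value of joint ring between 0.3 and 0.95 rad and contact force between the fingers and lid above 1 N); the arm keeps its last pose, push and grip.
It fails at once if the lid is turned so far that the lock clicks (value of joint ring above 1 rad).
It fails at once if the pot is shoved along or back by more than 20 mm (distance of pot from where it was at the start of the episode above 0.02 m).
It fails at once if another thing on the bench is moved by more than 30 mm (distance of any of cover, graver, tweezers, jar, dish, mandrel, pitchblock, collar from where it was at the start of the episode above 0.03 m).
It also fails if it takes over 58 s, if anything falls off the work surface, if the arm or the gripper's body presses on something with over 40 N, if the wrist force passes 120 N, or if a joint passes its speed limit or range.

## Robot

A 6-joint arm with a two-finger parallel gripper is mounted at the origin on the work surface. World frame = base frame: x ahead of the robot, y to its left, z up, the work surface at z = 0. Lengths are in mm, angles in degrees, forces in N, time in s.
With the tool pointing down it reaches from about 425 to 950 mm from the base axis. Payload 3.5 kg.
Tool frame: the origin (TCP) lies on the front face of the gripper's body, between the roots of the fingers; the fingertips stand 73 mm ahead of it and the grasp point (between the pads) lies 54 mm ahead of it; z points along the fingers, y is the line along which they close (so a half turn about z gives the same grasp; the last joint's range is limited). The gripper opens to 85 mm and grips with 20 to 120 N. Pads are 22 mm wide; open, the fingers measure 114 mm over their backs; the gripper's body (76 mm by 85 mm) begins 54 mm behind the grasp point. The pads swing forward as they close: fully open they stand 13 mm farther back than shut.
Start: joints at [55.004, 16.404, 90.338, -0, 73.258, -8.594], TCP at [300.112, 604.599, 303.925] pointing down, gripper open.
Joint ranges: [-158.93, 158.93], [-51.34, 127.21], [12.03, 142.37], [-87.48, 267.48], [13.55, 161.25], [-162.69, 162.69]. Speed limits (degrees/s): [159.86, 159.86, 180, 180, 180, 180].

## Interface

Orientations are given as a 3x3 rotation matrix whose columns are the frame's x, y, z axes.
In Python, from bench import * gives the robot as it stands. The module is installed in compiled form; this text tells all that it offers.
- The arm moves only by the tool move_arm, never from a script. Its argument "series" is a list of rows, each a list of 5 numbers: the shift along the tool's x, y, z in m, then the turn about the tool's z in degrees, then the opening, from 0 (shut) to 1 (fully open). A call has 1 to 12 rows; each row is the pose to reach, as a shift and turn from the pose commanded when the call began, along the tool's axes at that moment; what a row does not reach only later rows make up. A row lasts 1/10 s, in which the tool goes at most 50 mm and 8.59 degrees, less where a joint would pass 70% of its speed; a pose out of reach is approached as far as the arm can. A call with a gripper value outside its range is refused whole. The fingers move at their own pace and stop on an object; "force" is the grip in N (left out, the last holds). Time passes only in rows, so rows that repeat a pose let the fingers close. It gives the time, the measured TCP pose, the force, the opening and the grip force at its end, in the units of the state.
- read_state(): the state, without advancing time (a new reading comes with each control period).
- read_camera(name): name is "scene" or "top" or "wrist"; returns a dict with "img" (480x640x3 uint8, red, green, blue), "K" (3x3 intrinsics, pixels), "k1" (the pictures are not rectified: a ray, as slopes to the right and down, at radius r is drawn at 1 + k1 r^2 times it, then the intrinsics apply), "pose" (4x4, takes a point from camera to world coordinates); the wrist camera has in their place "mount" (4x4, takes a point from camera to tool coordinates, whose origin is the TCP and whose axes are the flange's). Camera axes: x right, y down, z forward; pixel columns grow to the right and rows downward; lengths in mm; the calibration is good to about 2 mm. A picture is of the moment at which its call begins: read the wrist's pose just before it. There is no depth.
- job_done(): hands the job in; it is judged then, once.
Trained networks look in a picture, given as the dict that the camera call returned (one of the last four; its "shot" number tells which), for a name from the list of things; names that differ only in an ending like _2 or _b are one class to them, and where a whole thing is asked for, a point or a joint stands for the part that bears it (a point fixed in the world has none). Each returns a list of dicts, best first, with "conf" (0 to 1); they miss things now and then, are a little off and sometimes report something else, mostly with a low value. They report only what shows in the picture. A call takes as long as a camera call. They do not tell look-alikes from the thing itself.
- boxes_of(picture, query): "extent" ([left, top, right, bottom] in pixels, round what is visible of it).
- pinpoint(picture, query): "position" ([column, row] in pixels: a listed point, or the origin of a listed thing).
The state is a dict: "time": time; "q": joint angles; "qvel": joint speeds; "effort": joint torques, N m; "tool_pos": TCP position; "orientation": TCP orientation; "ft_force": force on the tool from outside, world axes, zero at the start; "moment": the same for the moment, N m; "gripper_width": finger opening in mm; "grip_force": force on a finger pad.
Only numpy, scipy, OpenCV 4.12 (cv2) and the standard library are available. Lean on these libraries where they do the work, as an engineer would, in place of code of your own. Each camera call takes 0.05 s, during which the arm holds its last target. There are 200 camera calls.

## Working session

There is one attempt and no reset: what is moved stays moved. The work goes in short steps, Python scripts to look and compute and a tool call to move; the robot and the scene stay as the last step left them, time stands still between calls to the robot, and variables do not carry over. Pictures are saved under pics/ and viewed, at most 11 in all, crops included, and the job is handed in when it is done.

Besides the shell and the picture viewer there is one more tool, called after "Call:" as name([rows], argument=value, ...), one row to a line, values as JSON. move_arm: Moves the arm, as the interface text tells. Its arguments: {"type":"object","properties":{"series":{"type":"array","items":{"type":"array","items":{"type":"number"}}},"force":{"type":"number"}},"required":["series"]}

```bash
mkdir -p pics; cat > h.py <<'E'
from bench import *
import numpy as np, cv2
def ray(p,uv,T=None):
    K=p["K"];k=p["k1"]
    d=np.array([(uv[0]-K[0][2])/K[0][0],(uv[1]-K[1][2])/K[1][1]]);s=d.copy()
    for _ in range(20): s=d/(1+k*(s@s))
    T=np.array(p["pose"]) if T is None else T
    return T[:3,3],T[:3,:3]@np.r_[s,1]
def at(p,uv,z,T=None):
    o,d=ray(p,uv,T); return o+d*(z-o[2])/d[2]
def proj(p,X,T=None):
    T=np.array(p["pose"]) if T is None else T
    c=T[:3,:3].T@(np.array(X)-T[:3,3]);s=c[:2]/c[2];s=s*(1+p["k1"]*(s@s))
    return np.array([p["K"][0][0]*s[0]+p["K"][0][2],p["K"][1][1]*s[1]+p["K"][1][2]])
def wristT(p,st):
    T=np.eye(4);T[:3,:3]=st["orientation"];T[:3,3]=st["tool_pos"];return T@np.array(p["mount"])
def save(p,n,box=None,scale=1):
    i=p["img"][...,::-1]
    if box: i=i[box[1]:box[3],box[0]:box[2]]
    cv2.imwrite("pics/"+n+".png",cv2.resize(i,None,fx=scale,fy=scale,interpolation=cv2.INTER_CUBIC))
E
python3 - <<'E'
from h import *
np.set_printoptions(precision=1,suppress=True)
st=read_state();print(st)
for n in ["top","scene"]:
    p=read_camera(n);save(p,n+"0")
    print(n,np.array(p["pose"]),p["K"],p["k1"])
    for q,z in [("clamp_grip",None),("pot",0),("half_mark",0),("lid_mid",25),("cover",0),("jar",0)]:
        for r in pinpoint(p,q)[:3]: print(q,np.array(r["position"]),round(r["conf"],2), at(p,r["position"],z or 40))
print(read_camera("wrist")["mount"])
E
```

```text
{'time': 0.0, 'q': array([55. , 16.5, 90.4,  0. , 73.3, -8.6]), 'qvel': array([-0. ,  0.2, -0. , -0.1, -0.1, -0. ]), 'effort': array([  0. , -40.6, -29.3,  -0. ,   0. ,  -0. ]), 'tool_pos': array([299.8, 604.2, 302.5]), 'orientation': array([[-0.9,  0.4, -0. ],
       [ 0.4,  0.9, -0. ],
       [ 0. , -0. , -1. ]]), 'ft_force': array([ 0.1, -0.1,  0.5]), 'moment': array([-0.,  0., -0.]), 'grip_force': 0.0, 'gripper_width': 85.49169909324849}
top [[  -0.    -1.     0.1  434.6]
 [  -1.     0.    -0.    -6.6]
 [  -0.    -0.1   -1.  1248.6]
 [   0.     0.     0.     1. ]] [[551.8   0.  316.6]
 [  0.  551.8 240.1]
 [  0.    0.    1. ]] -0.04679372379690622
clamp_grip [301.8 298.1] 0.79 [458.3  26.6  40. ]
clamp_grip [397.1 335.1] 0.62 [ 372.9 -177.8   40. ]
clamp_grip [220.6 172. ] 0.24 [744.6 202.5  40. ]
pot [283.6 252. ] 0.82 [560.3  64.3  40. ]
half_mark [283.2 248. ] 0.67 [569.2  65.   40. ]
lid_mid [433.6 243.6] 0.74 [ 571.8 -270.5   25. ]
lid_mid [436.9 307.8] 0.65 [ 429.1 -270.5   25. ]
lid_mid [382.5 249. ] 0.61 [ 562.7 -155.5   25. ]
cover [186.3 276. ] 0.8 [512.9 279.1  40. ]
j
[... 181 characters left out ...]
7]
 [   0.     0.     0.     1. ]] [[550.1   0.  318.4]
 [  0.  550.1 226.6]
 [  0.    0.    1. ]] -0.03129175265909479
clamp_grip [284.2 205.7] 0.5 [453.2  34.5  40. ]
clamp_grip [304.1 176.3] 0.17 [410.6 157.1  40. ]
pot [324.4 226.8] 0.85 [581.5  42.2  40. ]
half_mark [327.4 211.9] 0.83 [551.7  88.5  40. ]
lid_mid [189.6 279.2] 0.85 [ 452.9 -276.3   25. ]
lid_mid [259.7 273.8] 0.81 [ 561.1 -160.6   25. ]
lid_mid [224.1 305.1] 0.61 [ 567.5 -274.7   25. ]
cover [367.2 181.1] 0.82 [552.3 252.4  40. ]
jar [416.8 236.6] 0.76 [771.3 161.4  40. ]
jar [327.6 212.1] 0.24 [552.6  88.2  40. ]
[[ -0.   -0.9  -0.3  83.8]
 [  1.   -0.    0.    0.4]
 [ -0.   -0.3   0.9 -69.6]
 [  0.    0.    0.    1. ]]
```

View pics/top0.png

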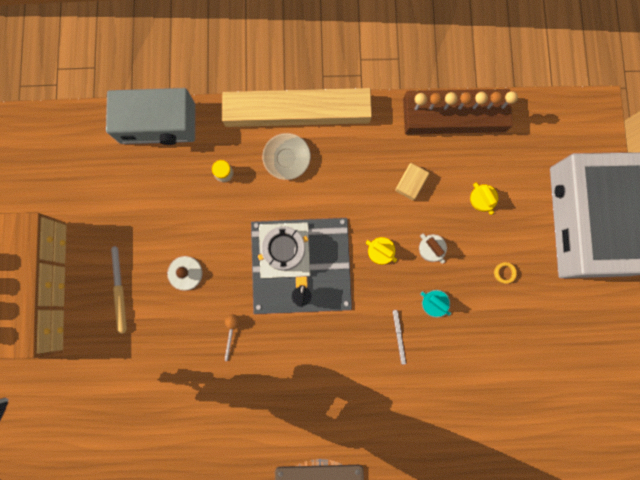

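View pics/scene0.png

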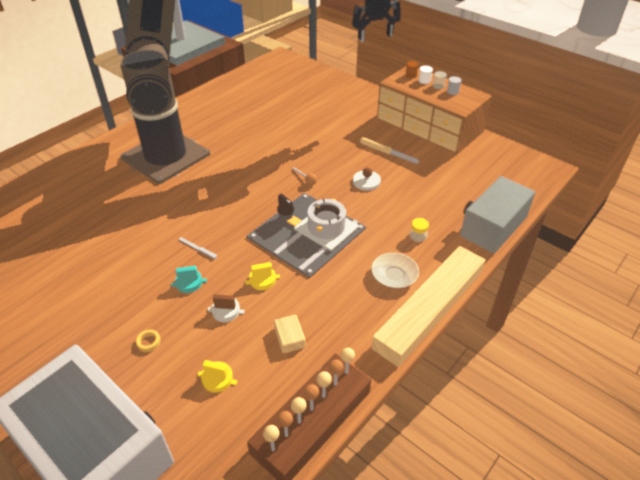

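The real lid (aluminium with dark bar) is at top px (433,246), scene (225,307). The knob is at top (302,297) and the pot at (284,250). The cover is on the left at (184,273), with yellow and turquoise look-alikes round the lid.

```bash
cat >> h.py <<'E'
def tri(p,a,q,b):
    o1,d1=ray(p,a);o2,d2=ray(q,b);d1=d1/np.linalg.norm(d1);d2=d2/np.linalg.norm(d2)
    s=np.linalg.lstsq(np.c_[d1,-d2],o2-o1,rcond=None)[0];A=o1+s[0]*d1;B=o2+s[1]*d2
    return (A+B)/2,np.linalg.norm(A-B)
def rel(xyz,yaw=None,st=None):
    "shift in tool axes (m), turn deg about tool z so that tool y axis is at world yaw (mod 180)"
    st=st or read_state();R=np.array(st["orientation"]);s=R.T@(np.array(xyz)-st["tool_pos"])/1000
    t=0
    if yaw is not None:
        cur=np.degrees(np.arctan2(R[1,1],R[0,1]));t=-((yaw-cur+90)%180-90)
    print("shift",s.round(4),"turn",round(t,2),"tcp",np.round(st["tool_pos"],1),"q6",round(st["q"][5],1))
E
python3 - <<'E'
from h import *
np.set_printoptions(precision=1,suppress=True)
p=read_camera("top");q=read_camera("scene")
for n,i,j in [("clamp_grip",0,0),("pot",0,0),("half_mark",0,0),("cover",0,0)]:
    print(n,*tri(p,pinpoint(p,n)[i]["position"],q,pinpoint(q,n)[j]["position"]))
print(tri(p,[433.6,243.6],q,[224.1,305.1]))
rel([475,27,260],0)
E
```

```text
clamp_grip [462.5  27.2  44.4] 4.062927045195344
pot [562.7  65.8   6.5] 1.6462661455639747
half_mark [572.2  64.8  69. ] 2.038323488618942
cover [521.2 298.7 -14. ] 10.445236101867108
(array([ 569.9, -272.7,   25.4]), np.float64(5.991738089872934))
shift [-0.4 -0.4  0. ] turn 63.6 tcp [300.1 604.6 303.9] q6 -8.6
```

Call:
move_arm([
  [-0.03,-0.03,0,8,1],
  [-0.06,-0.065,0.01,16,1],
  [-0.1,-0.1,0.02,24,1],
  [-0.135,-0.14,0.03,32,1],
  [-0.17,-0.18,0.04,40,1],
  [-0.205,-0.215,0.044,48,1],
  [-0.24,-0.25,0.044,56,1],
  [-0.275,-0.29,0.044,63.6,1],
  [-0.31,-0.325,0.044,63.6,1],
  [-0.345,-0.365,0.044,63.6,1],
  [-0.38,-0.4,0.044,63.6,1],
  [-0.413,-0.439,0.044,63.6,1],
])

```text
time: 2.45
tool_pos: [470.7, 42.7, 260.5]
orientation: [[0.0, 1.0, 0.002], [1.0, -0.0, -0.0], [-0.0, 0.002, -1.0]]
ft_force: [1.6, 0.6, 0.4]
gripper_width: 85.3
grip_force: 0.0
```

Call:
move_arm([
  [0,0,0,0,1],
  [0,0,0,0,1],
  [0,0,0,0,1],
])

```text
time: 2.75
tool_pos: [470.1, 45.4, 259.8]
orientation: [[-0.001, 1.0, -0.0], [1.0, 0.001, 0.0], [0.0, -0.0, -1.0]]
ft_force: [-0.2, -0.8, -0.8]
gripper_width: 85.4
grip_force: 0.0
```

```bash
python3 - <<'E'
from h import *
np.set_printoptions(precision=1,suppress=True)
st=read_state();p=read_camera("wrist");T=wristT(p,st);save(p,"w1")
print(st["tool_pos"],st["orientation"],st["q"])
for n,z in [("clamp_grip",44),("pot",12),("half_mark",62)]:
    for r in pinpoint(p,n)[:2]: print(n,np.array(r["position"]),r["conf"],at(p,r["position"],z,T))
E
```

```text
[470.1  45.4 259.8] [[-0.  1. -0.]
 [ 1.  0.  0.]
 [ 0. -0. -1.]] [ -6.8  -7.4 120.5   0.   67.   -6.9]
clamp_grip [312.2 250.3] 0.6 [465.7  20.3  44. ]
clamp_grip [212.   33.5] 0.37 [396.5 182.5  44. ]
half_mark [456.1 205.4] 0.73 [575.2  63.7  62. ]
```

View pics/w1.png

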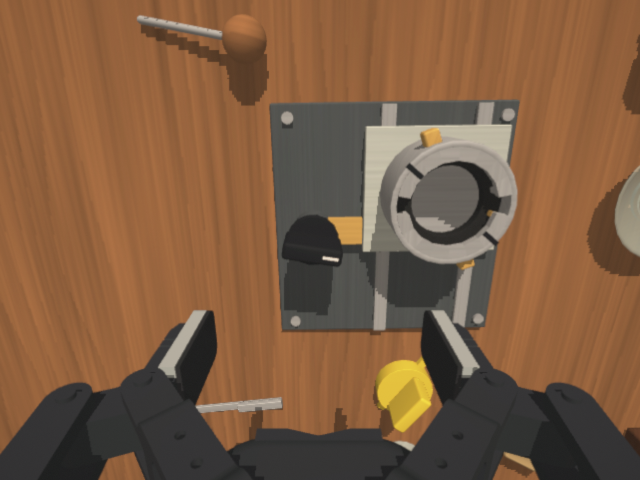

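The knob is at about (312,245) with its bar roughly level, white pointer at (331,259). The pot's rim is centred at (455,200) with marks at about (414,170) and (490,238). I'll enlarge this.

```bash
python3 - <<'E'
from h import *
p=read_camera("wrist");p["img"]=np.clip(255*(p["img"]/255.)**0.5,0,255).astype(np.uint8)
save(p,"w2",(270,110,530,300),3)
E
```

```text
(no output)
```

View pics/w2.png

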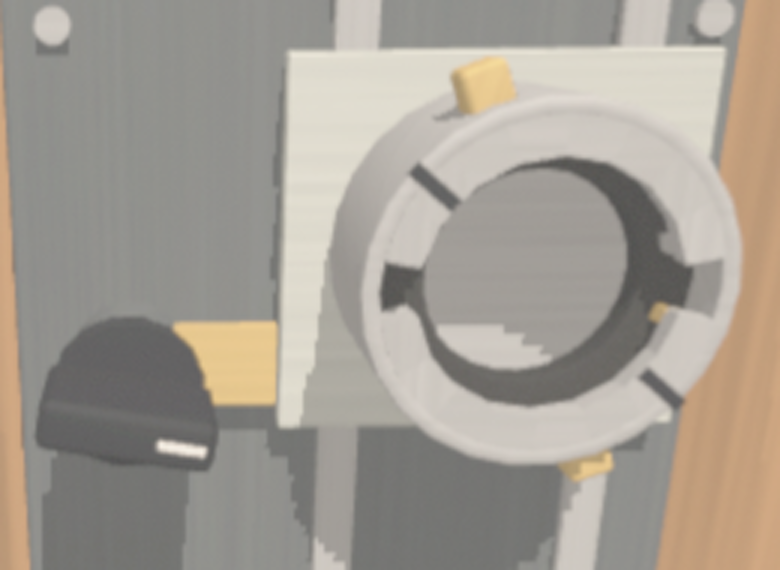

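The knob bar's top corners are at crop (48,403), (217,425), (208,470) and (40,445). The marks' outer ends are at (412,168) and (683,405), and the rim gaps at about (385,287) and (722,275).

```bash
python3 - <<'E'
from h import *
np.set_printoptions(precision=1,suppress=True)
st=read_state();p=read_camera("wrist");T=wristT(p,st)
f=lambda c:np.array(c)/3+[270,110]
for z in (50,55,60,65):
    c=[at(p,f(x),z,T) for x in [(46,403),(217,425),(209,471),(40,446)]]
    a,b,cc,d=c
    print("knob",z,np.mean(c,0),"L",np.linalg.norm(a-b),np.linalg.norm(cc-d),"W",np.linalg.norm(a-d),"ang",[np.degrees(np.arctan2(*(v-u)[[1,0]])) for u,v in((a,b),(d,cc))])
for z in (55,60,65,70):
    m,n=at(p,f((412,168)),z,T),at(p,f((683,405)),z,T)
    mi,ni=at(p,f((458,206)),z,T),at(p,f((645,373)),z,T)
    print("pot",z,(m+n)/2,(mi+ni)/2,np.linalg.norm(m-n),np.linalg.norm(mi-ni),"ang",np.degrees(np.arctan2(*(n-m)[[1,0]])),np.degrees(np.arctan2(*(ni-mi)[[1,0]])))
E
```

```text
knob 50 [466.4  18.4  50. ] L 47.337833011290996 47.60302431544808 W 12.857859814713166 ang [np.float64(-7.708734985279765), np.float64(-8.995152117672248)]
knob 55 [466.4  20.4  55. ] L 46.4909778330672 46.75142496929649 W 12.627837769505328 ang [np.float64(-7.708734985279767), np.float64(-8.995152117672268)]
knob 60 [466.5  22.4  60. ] L 45.644122654843514 45.899825623145006 W 12.397815724297503 ang [np.float64(-7.708734985279765), np.float64(-8.995152117672248)]
knob 65 [466.6  24.4  65. ] L 44.79726747661978 45.048226276993404 W 12.167793679089655 ang [np.float64(-7.708734985279775), np.float64(-8.995152117672232)]
pot 55 [576.7  61.3  55. ] [577.1  61.1  55. ] 100.43736731497731 70.0567560967585 ang -38.81288482504416 -39.33784992966169
pot 60 [574.8  62.5  60. ] [575.1  62.3  60. ] 98.60785310464485 68.78063910728318 ang -38.81288482504418 -39.33784992966171
pot 65 [572.8  63.8  65. ] [573.2  63.6  65. ] 96.77833889431245 67.50452211780785 ang -38.81288482504416 -39.33784992966173
pot 70 [570.9  65.1  70. ] [571.3  64.9  70. ] 94.94882468397998 66.22840512833262 ang -38.81288482504417 -39.33784992966169
```

Call:
move_arm([
  [-0.003,0,0.01,-8.2,1],
  [-0.006,0,0.02,-16.4,1],
  [-0.01,-0.002,0.03,-24.6,1],
  [-0.014,-0.002,0.04,-32.8,1],
  [-0.018,-0.003,0.05,-41,1],
  [-0.0224,-0.0036,0.06,-49.2,1],
  [-0.0224,-0.0036,0.07,-57.4,1],
  [-0.0224,-0.0036,0.08,-65.6,1],
  [-0.0224,-0.0036,0.08,-73.8,1],
  [-0.0224,-0.0036,0.08,-81.7,1],
  [-0.0224,-0.0036,0.08,-81.7,1],
  [-0.0224,-0.0036,0.08,-81.7,1],
])

```text
time: 4.25
tool_pos: [466.8, 22.6, 180.0]
orientation: [[-0.989, 0.147, 0.0], [0.147, 0.989, -0.0], [-0.0, -0.0, -1.0]]
ft_force: [-0.3, 0.3, 0.6]
gripper_width: 85.2
grip_force: 0.0
```

```bash
python3 - <<'E'
from h import *
np.set_printoptions(precision=1,suppress=True)
st=read_state();p=read_camera("wrist");T=wristT(p,st)
print(st["tool_pos"],st["orientation"],st["q"])
for n,z in [("clamp_grip",45),("half_mark",70),("pot",20)]:
    for r in pinpoint(p,n)[:2]: print(n,np.array(r["position"]),r["conf"],at(p,r["position"],z,T))
c=proj(p,[466.5,23,55],T);print(c)
p["img"]=np.clip(255*(p["img"]/255.)**0.5,0,255).astype(np.uint8);save(p,"w3")
E
```

```text
[466.8  22.6 180. ] [[-1.   0.1  0. ]
 [ 0.1  1.  -0. ]
 [-0.  -0.  -1. ]] [ -9.7  -1.9 124.5  -0.   57.3 -91.3]
clamp_grip [328.8 266.1] 0.78 [473.3  28.4  45. ]
half_mark [409.9 414.7] 0.8 [571.3  65.9  70. ]
pot [391.1 360. ] 0.87 [568.1  63.7  20. ]
[318.5 263.6]
```

View pics/w3.png

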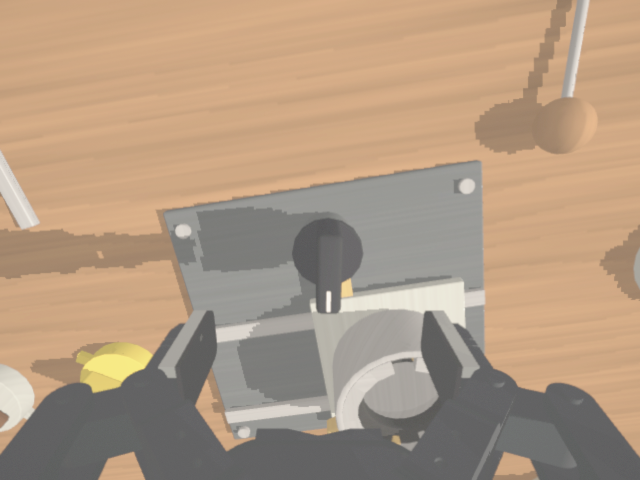

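The bar is upright at column 329 (rows 235–313), square to the fingers but about 10 px right of centre.

```bash
python3 - <<'E'
from h import *
np.set_printoptions(precision=1,suppress=True)
st=read_state();p=read_camera("wrist");T=wristT(p,st)
for z in (55,60,65):
    a,b=at(p,(328.5,313),z,T),at(p,(330,235),z,T);print((a+b)/2,np.linalg.norm(a-b),np.degrees(np.arctan2(*(a-b)[[1,0]])))
    print([proj(p,np.r_[st["tool_pos"][:2],zz],T) for zz in (z,)])
rel([470,27,104]);rel([469,26.5,104])
E
```

```text
[474.9  27.9  55. ] 50.38586490243079 -8.810118646161659
[array([317.9, 264.2])]
[472.6  28.1  60. ] 49.09130899879753 -8.810118646161655
[array([317.9, 267.7])]
[470.2  28.3  65. ] 47.79675309516428 -8.810118646161659
[array([317.9, 271.3])]
shift [-0.   0.   0.1] turn 0 tcp [466.8  22.4 180. ] q6 -91.4
shift [-0.   0.   0.1] turn 0 tcp [466.8  22.4 180. ] q6 -91.4
```

Call:
move_arm([
  [0.0008,0.0055,0.02,0,1],
  [0.0008,0.0055,0.04,0,1],
  [0.0008,0.0055,0.055,0,1],
  [0.0008,0.0055,0.066,0,1],
  [0.0008,0.0055,0.066,0,0.5],
  [0.0008,0.0055,0.066,0,0.5],
  [0.0008,0.0055,0.066,0,0.5],
], force=30)

```text
time: 5.2
tool_pos: [467.5, 27.7, 114.8]
orientation: [[-0.99, 0.145, 0.002], [0.145, 0.99, -0.0], [-0.002, -0.0, -1.0]]
ft_force: [0.3, 0.0, 0.2]
gripper_width: 44.2
grip_force: 0.0
```

Call:
move_arm([
  [0,0,0,0,0.3],
  [0,0,0,0,0.2],
  [0,0,0,0,0.1],
  [0,0,0,0,0],
  [0,0,0,0,0],
  [0,0,0,0,0],
])

```text
time: 5.8
tool_pos: [469.2, 27.6, 116.9]
orientation: [[-0.989, 0.145, 0.006], [0.145, 0.989, -0.001], [-0.006, 0.0, -1.0]]
ft_force: [0.1, 0.9, 8.1]
gripper_width: 13.9
grip_force: 34.0
```

Call:
move_arm([
  [0,0,-0.002,6,0],
  [0,0,-0.002,13,0],
  [0,0,-0.002,20,0],
  [0,0,-0.002,27,0],
  [0,0,-0.002,34,0],
  [0,0,-0.002,41,0],
  [0,0,-0.002,48,0],
  [0,0,-0.002,52,0],
  [0,0,-0.002,52,0],
])

```text
time: 6.7
tool_pos: [467.2, 25.0, 117.0]
orientation: [[-0.497, 0.868, 0.0], [0.868, 0.497, -0.008], [-0.007, -0.004, -1.0]]
ft_force: [-2.0, -12.2, 0.9]
gripper_width: 13.7
grip_force: 33.1
```

```bash
python3 -c "
from h import *
s=read_state();R=np.array(s['orientation']);print(s['moment'],s['ft_force'],s['q'],s['effort'],s['gripper_width'],np.degrees(np.arctan2(R[1,1],R[0,1])))"
```

```text
[-2.18496467  0.47295174 -0.08000065] [ -2.04821595 -12.18416775   0.89454105] [ -9.21952238   4.60602235 125.9910671   -0.57097656  49.31170374
 -38.66989035] [  6.11507088 -25.68011284 -22.52573848   2.37936035  -0.12907195
   0.07894047] 13.652227565733327 29.821578218465504
```

Call:
move_arm([
  [-0.0026,-0.0015,0,0,0],
  [-0.0026,-0.0015,0,4,0],
  [-0.0026,-0.0015,0,8,0],
  [-0.0026,-0.0015,0,8,0],
])

```text
time: 7.1
tool_pos: [466.8, 24.3, 116.9]
orientation: [[-0.373, 0.928, -0.001], [0.928, 0.373, -0.002], [-0.002, -0.002, -1.0]]
ft_force: [-3.7, -3.2, 6.3]
gripper_width: 13.5
grip_force: 33.9
```

```bash
cat > s.py <<'E'
from h import *
np.set_printoptions(precision=2,suppress=True)
s=read_state();R=np.array(s['orientation']);print("t",s["time"],"M",s['moment'],"F",s['ft_force'],"p",s["tool_pos"],"w",s['gripper_width'],s["grip_force"],"yaw",np.degrees(np.arctan2(R[1,1],R[0,1])),"q",s["q"])
E
python3 s.py
```

```text
t 7.1 M [-0.74  0.77  0.29] F [-3.72 -3.17  6.26] p [466.78  24.27 116.94] w 13.549271942470476 33.88133120024577 yaw 21.885793020835813 q [ -9.44   4.57 126.03  -0.18  49.42 -31.21]
```

Call:
move_arm([
  [0,0,-0.0005,3,0],
  [0,0,-0.0005,6,0],
  [0,0,-0.0005,6,0],
])

```text
time: 7.4
tool_pos: [466.8, 24.2, 117.1]
orientation: [[-0.283, 0.959, -0.0], [0.959, 0.283, -0.005], [-0.005, -0.002, -1.0]]
ft_force: [-3.3, -4.9, 5.3]
gripper_width: 13.4
grip_force: 90.7
```

```bash
python3 s.py
```

```text
t 7.4 M [-0.73  0.55  2.29] F [-3.29 -4.86  5.33] p [466.83  24.2  117.13] w 13.427365291621456 90.71447964502113 yaw 16.446567832847503 q [ -9.39   4.55 126.03  -0.36  49.39 -25.6 ]
```

Call:
move_arm([
  [0,0,0,0,0.5],
  [0,0,0,0,0.5],
  [0,0,0,0,0.5],
  [0,0,0,0,0.5],
  [0,0,-0.03,0,0.5],
  [0,0,-0.07,0,0.5],
  [0,0,-0.113,0,0.8],
])

```text
time: 8.1
tool_pos: [466.0, 25.2, 229.6]
orientation: [[-0.27, 0.963, -0.003], [0.963, 0.27, 0.001], [0.002, -0.002, -1.0]]
ft_force: [1.1, 0.6, 0.7]
gripper_width: 56.1
grip_force: 0.0
```

Call:
move_arm([
  [-0.03,0,0,6,1],
  [-0.06,0.002,0,12,1],
  [-0.1,0.004,0,18,1],
  [-0.14,0.006,0,24,1],
  [-0.18,0.008,0,30,1],
  [-0.22,0.01,0,36,1],
  [-0.255,0.012,0,42,1],
  [-0.285,0.014,0,48,1],
  [-0.313,0.016,0,48,1],
  [-0.313,0.016,0,48,1],
  [-0.313,0.016,0,48,1],
])

```text
time: 9.2
tool_pos: [566.7, -272.2, 228.8]
orientation: [[0.536, 0.844, -0.001], [0.844, -0.536, 0.001], [0.001, -0.001, -1.0]]
ft_force: [-0.4, 0.5, 0.1]
gripper_width: 85.7
grip_force: 0.0
```

```bash
python3 - <<'E'
from h import *
np.set_printoptions(precision=1,suppress=True)
st=read_state();p=read_camera("wrist");T=wristT(p,st)
print(st["tool_pos"],st["orientation"],st["q"])
for r in pinpoint(p,"lid_mid")[:4]: print(np.array(r["position"]),r["conf"],at(p,r["position"],25,T))
p["img"]=np.clip(255*(p["img"]/255.)**0.6,0,255).astype(np.uint8);save(p,"w4")
t=read_camera("top");save(t,"t4",(250,190,350,320),4)
E
```

```text
[ 566.7 -272.2  228.8] [[ 0.5  0.8 -0. ]
 [ 0.8 -0.5  0. ]
 [ 0.  -0.  -1. ]] [-34.9  14.6 100.7   0.1  64.8  -2.5]
[192.4 299.5] 0.96 [ 442.  -269.8   25. ]
[510.9 277.1] 0.93 [ 678.5 -394.9   25. ]
[224.9  94.1] 0.7 [ 563.8 -154.8   25. ]
[316.9 223.5] 0.63 [ 567.4 -269.6   25. ]
```

View pics/w4.png

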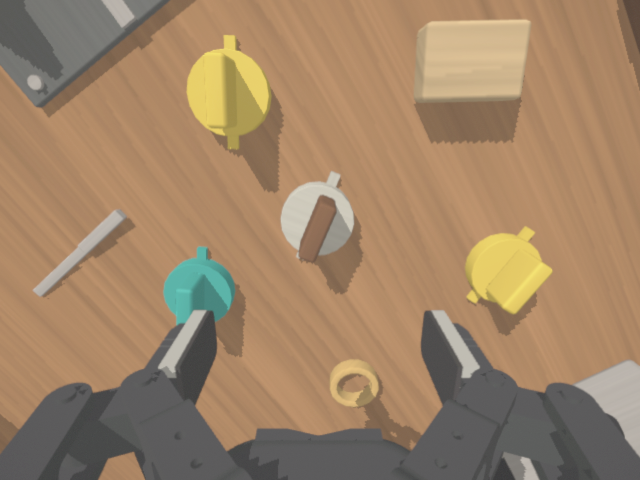

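View pics/t4.png

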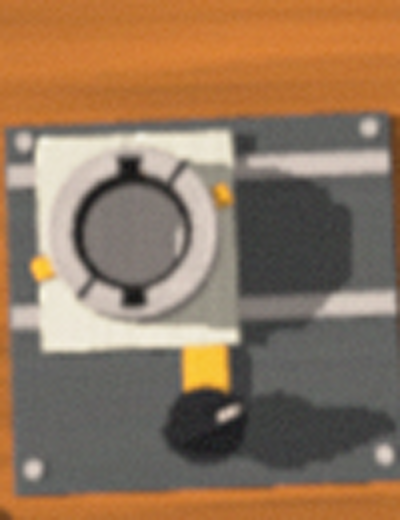

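The wrist view shows the true lid at (317,219), its bar from (329,200) to (310,255). In the top view the knob's pointer has turned. I'll measure its angle before going on.

```bash
python3 - <<'E'
from h import *
np.set_printoptions(precision=1,suppress=True)
t=read_camera("top");i=t["img"].astype(int)
c=i[280:310,290:318];g=c.min(2)
print(g[8:22,4:24])
w=np.clip(g-60,0,None).astype(float)
ys,xs=np.mgrid[280:310,290:318]
m=(np.hypot(xs-303,ys-295.5)<9)
w=w*m
mx,my=(w*xs).sum()/w.sum(),(w*ys).sum()/w.sum()
C=np.cov(np.vstack([xs.ravel(),ys.ravel()]),aweights=w.ravel());e,v=np.linalg.eigh(C);print(mx,my,e,v[:,1],[at(t,(mx+s*4*v[0,1],my+s*4*v[1,1]),70) for s in(-1,1)])
st=read_state();p=read_camera("wrist");T=wristT(p,st)
hsv=cv2.cvtColor(p["img"],cv2.COLOR_RGB2HSV)
sub=p["img"][180:275,275:360].astype(int)
# dark wood bar: reddish dark vs grey disc
mask=((sub[...,0]-sub[...,2])>35)&(sub[...,0]<140)
n,l,s,ce=cv2.connectedComponentsWithStats(mask.astype(np.uint8));
for k in range(1,n):
  if s[k][4]>100:
    pts=np.argwhere(l==k)[:,::-1]+[275,180]; print(s[k],ce[k]+[275,180],cv2.minAreaRect(pts.astype(np.float32)))
    B=cv2.boxPoints(cv2.minAreaRect(pts.astype(np.float32)))
    print(np.array([at(p,b,50,T) for b in B]))
E
```

```text
[[ 83  71  52  48  44  49  42  44  39  45  42  53  46  53  53  55  57  63
   67  84]
 [ 70  53  44  43  41  44  47  46  44  42  48  41  44  41  43  48  54  57
   67  76]
 [ 58  49  45  44  44  47  43  47  46  41  46  39  39  44  58  58  55  58
   61  63]
 [ 50  45  42  47  42  47  43  41  38  39  39  55  71  99 112 103  69  55
   60  63]
 [ 45  46  46  39  47  42  39  41  39  45  60 103 131 163 155 119  75  56
   55  63]
 [ 45  45  44  43  45  40  44  41  38  50 106 165 168 173 142  91  55  34
   57  63]
 [ 44  45  39  43  45  41  50  45  43  56 112 164 143 117  84  53  35  39
   51  62]
 [ 40  41  40  48  43  45  45  46  45  53  80  94  75  51  38  29  33  40
   62  62]
 [ 42  45  42  43  46  41  44  45  46  48  48  45  36  31  26  28  35  51
   62  64]
 [ 40  43  39  45  46  48  40  45  42  33  32  29  30  28  27  30  34  50
   57  66]
 [ 50  39  47  45  44  43  36  32  23  28  29  30  34  33  33  30  38  55
   62  61]
 [ 42  40  45  38  42  33  29  28  31  28  32  33  34  35  34  36  41  60
   64  60]
 [ 41  40  42  28  32  31  25  36  31  35  25  32  36  32  33  29  43  59
   62 
[... 387 characters left out ...]
8   50. ]
 [ 558.4 -238.6   50. ]
 [ 553.9 -236.6   50. ]]
[ 69   0  16  26 107] [352.  190.4] ((352.9486999511719, 191.64395141601562), (29.15410041809082, 4.578563690185547), 59.4207763671875)
[[ 603.6 -245.8   50. ]
 [ 606.8 -245.8   50. ]
 [ 606.5 -266.6   50. ]
 [ 603.4 -266.5   50. ]]
[  24   16   61   79 2561] [329.4 242.8] ((335.8017883300781, 240.37574768066406), (63.30769729614258, 71.92308807373047), 22.61986541748047)
[[ 540.6 -277.5   50. ]
 [ 584.7 -246.    50. ]
 [ 610.5 -283.2   50. ]
 [ 567.1 -317.9   50. ]]
[  0  56  25  39 522] [283.3 261.2] ((287.0, 255.0), (38.0, 24.0), 90.0)
[[ 540.8 -254.    50. ]
 [ 555.5 -263.3   50. ]
 [ 538.9 -288.5   50. ]
 [ 523.6 -278.9   50. ]]
```

```bash
python3 - <<'E'
from h import *
np.set_printoptions(precision=1,suppress=True)
st=read_state();p=read_camera("wrist");T=wristT(p,st)
A=lambda a,z:at(p,a,z,T)
an=lambda v:np.degrees(np.arctan2(v[1],v[0]))
a,b=A((329,199),50),A((309,259),50);print("bar",(a+b)/2,np.linalg.norm(a-b),an(a-b))
a,b=A((335,175),5),A((298,258),5);print("lug",(a+b)/2,np.linalg.norm(a-b),an(a-b))
print("disc",A((317.5,219),16))
s=p["img"][185:265,275:360].astype(np.uint8);print([tuple(s[y,x]) for y,x in((35,15),(20,50),(40,45),(60,38),(50,42))])
i=p["img"].astype(int);m=((i[...,0]-i[...,1])>15)&(i[...,0]<125)&(i[...,0]>60)
yy,xx=np.mgrid[:480,:640];m&=np.hypot(xx-319,yy-229)<36
n,l,S,ce=cv2.connectedComponentsWithStats(m.astype(np.uint8))
k=1+np.argmax(S[1:,4]);r=cv2.minAreaRect(np.argwhere(l==k)[:,::-1].astype(np.float32));print(S[k],r,cv2.boxPoints(r))
E
```

```text
bar [ 570.1 -267.1   50. ] 47.615973578569005 40.15079242127497
lug [ 565.9 -269.3    5. ] 78.93246107531681 34.404128062795984
disc [ 568.4 -268.    16. ]
[(np.uint8(176), np.uint8(170), np.uint8(151)), (np.uint8(99), np.uint8(63), np.uint8(44)), (np.uint8(100), np.uint8(64), np.uint8(43)), (np.uint8(96), np.uint8(62), np.uint8(42)), (np.uint8(98), np.uint8(63), np.uint8(43))]
[ 299  196   56   69 1770] ((329.3136291503906, 235.04733276367188), (48.0, 68.15386199951172), 22.61986541748047) [[294.1 257.3]
 [320.3 194.4]
 [364.6 212.8]
 [338.4 275.7]]
```

Call:
move_arm([
  [0.004,-0.001,0.02,8,1],
  [0.004,-0.001,0.04,16,1],
  [0.004,-0.001,0.05,20.6,1],
  [0.004,-0.001,0.05,20.6,1],
  [0.004,-0.001,0.05,20.6,1],
])

```text
time: 10.0
tool_pos: [568.3, -267.9, 179.8]
orientation: [[0.796, 0.605, 0.0], [0.605, -0.796, -0.0], [0.0, 0.0, -1.0]]
ft_force: [0.2, -0.9, 0.2]
gripper_width: 85.3
grip_force: 0.0
```

```bash
python3 - <<'E'
from h import *
np.set_printoptions(precision=1,suppress=True)
st=read_state();p=read_camera("wrist");T=wristT(p,st);R=np.array(st["orientation"])
print(st["tool_pos"],"yaw",np.degrees(np.arctan2(R[1,1],R[0,1])))
for r in pinpoint(p,"lid_mid")[:4]: print(np.array(r["position"]),r["conf"],at(p,r["position"],25,T))
print("tool axis px",[proj(p,np.r_[st["tool_pos"][:2],z],T) for z in (25,50)])
p["img"]=np.clip(255*(p["img"]/255.)**0.6,0,255).astype(np.uint8);save(p,"w5",(220,150,420,300),4)
E
```

```text
[ 568.3 -267.9  179.8] yaw -52.772921521642346
[316.9 253.2] 0.84 [ 565.5 -269.3   25. ]
[164.4 145.2] 0.83 [ 565.6 -154.    25. ]
[217.4 375.5] 0.8 [ 440.9 -269.4   25. ]
tool axis px [array([317.7, 248.9]), array([317.6, 263.8])]
```

View pics/w5.png

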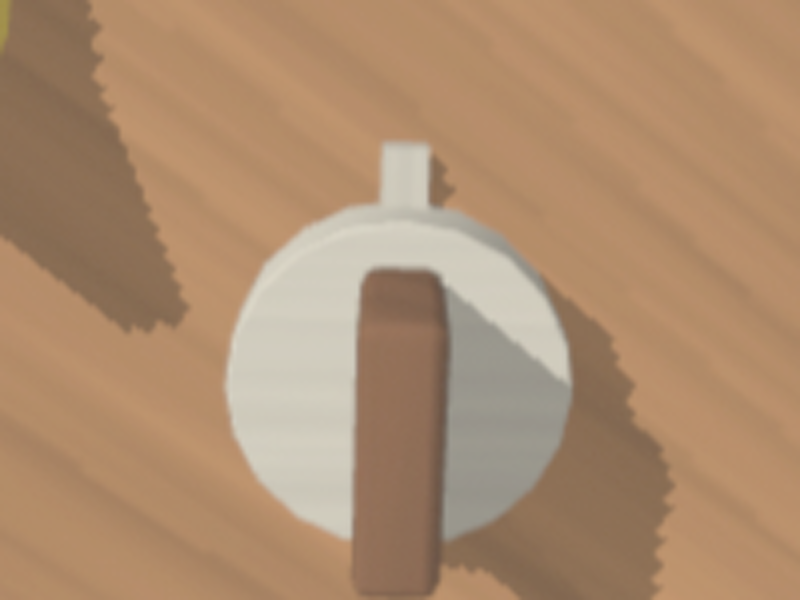

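Call:
move_arm([
  [0,0.001,0.03,1,1],
  [0,0.001,0.06,1,1],
  [0,0.001,0.08,1,1],
  [0,0.001,0.087,1,1],
  [0,0.001,0.087,1,0.5],
  [0,0.001,0.087,1,0.2],
  [0,0.001,0.087,1,0],
  [0,0.001,0.087,1,0],
  [0,0.001,0.087,1,0],
  [0,0.001,0.087,1,0],
  [0,0.001,0.087,1,0],
  [0,0.001,0.087,1,0],
], force=60)

```text
time: 11.3
tool_pos: [569.4, -269.5, 93.6]
orientation: [[0.808, 0.589, 0.002], [0.589, -0.808, -0.001], [0.001, 0.002, -1.0]]
ft_force: [-0.1, -0.1, 5.4]
gripper_width: 13.2
grip_force: 59.9
```

```bash
python3 s.py
```

```text
t 11.3 M [0.12 0.06 0.02] F [-0.1  -0.1   5.37] p [ 569.41 -269.49   93.62] w 13.238848279825701 59.876192808151245 yaw -53.900241796324224 q [-34.54  24.81 103.64   0.    51.44  19.35]
```

Call:
move_arm([
  [0,0,-0.03,0,0],
  [0,0,-0.07,0,0],
  [0,0,-0.11,0,0],
  [0.02,-0.027,-0.12,4,0],
  [0.04,-0.054,-0.12,8,0],
  [0.064,-0.086,-0.12,12,0],
  [0.088,-0.119,-0.12,16,0],
  [0.112,-0.151,-0.12,20,0],
  [0.136,-0.184,-0.12,24,0],
  [0.16,-0.216,-0.12,28,0],
  [0.18,-0.243,-0.12,32,0],
  [0.1985,-0.269,-0.12,34.6,0],
])

```text
time: 12.5
tool_pos: [569.5, 67.1, 211.0]
orientation: [[1.0, 0.025, -0.003], [0.025, -1.0, 0.0], [-0.003, -0.0, -1.0]]
ft_force: [-0.6, 0.4, -1.4]
gripper_width: 13.1
grip_force: 59.0
```

Call:
move_arm([
  [0,0,0,0,0],
  [0,0,0,0,0],
  [0,0,0,0,0],
  [0,0,0,0,0],
])

```text
time: 12.9
tool_pos: [570.6, 64.1, 212.1]
orientation: [[1.0, 0.025, -0.001], [0.025, -1.0, -0.0], [-0.001, 0.0, -1.0]]
ft_force: [-0.2, -0.7, -1.3]
gripper_width: 13.4
grip_force: 59.0
```

```bash
python3 s.py; python3 - <<'E'
from h import *
np.set_printoptions(precision=1,suppress=True)
st=read_state();p=read_camera("wrist");T=wristT(p,st)
for n,z in (("lid_mid",st["tool_pos"][2]-68.6),("half_mark",70),("pot",20),("clamp_grip",57)):
  for r in pinpoint(p,n)[:2]: print(n,np.array(r["position"]),r["conf"],at(p,r["position"],z,T))
p["img"]=np.clip(255*(p["img"]/255.)**0.6,0,255).astype(np.uint8);save(p,"w6",(140,90,540,390),2)
E
```

```text
t 12.9 M [ 0.01  0.04 -0.02] F [-0.21 -0.71 -1.34] p [570.57  64.13 212.06] w 13.373488598242242 59.03304398059845 yaw -88.5822957462634 q [ -3.7    9.18 109.04  -0.01  61.82  84.89]
lid_mid [606.4 247.6] 0.73 [606.9 -52.8 143.5]
lid_mid [316.9 322.1] 0.67 [569.   64.8 143.5]
pot [315.  230.1] 0.76 [571.4  66.9  20. ]
```

View pics/w6.png

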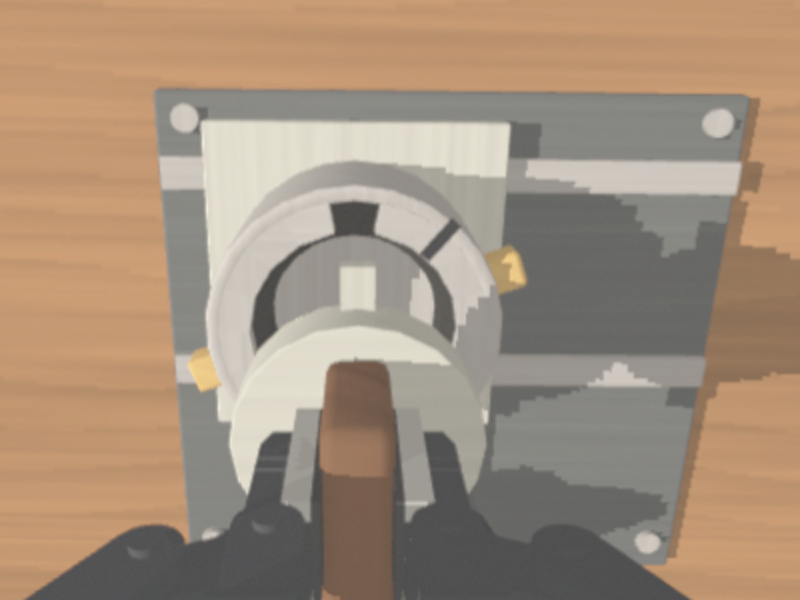

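The pot's near gap is centred at crop (355,203–232) and the rim spans 207–502. The held lid's lug tip is at (358,265) and the disc spans 230–487, so they are nearly in line.

```bash
python3 - <<'E'
from h import *
np.set_printoptions(precision=1,suppress=True)
st=read_state();p=read_camera("wrist");T=wristT(p,st);zu=st["tool_pos"][2]-93.6
f=lambda c,z:at(p,np.array(c)/2+[140,90],z,T)
print("lug tip",f((358,266),zu)-[40,0,0], "top",f((358,327),zu+16)-[30,0,0],"bot",f((358,307),zu)-[30,0,0])
print("disc LR",f((230,435),zu+16),f((487,435),zu+16))
for z in(66,70,74):
  print(z,"rim far",f((355,186),z)-[47,0,0],"gap out",f((355,203),z)-[42,0,0],"inner",f((355,233),z)-[33,0,0],"LR",f((207,315),z),f((502,315),z))
  a,b=f((457,222),z),f((424,256),z);print("  mark",a,b,np.degrees(np.arctan2(*(a-b)[[1,0]])))
E
```

```text
lug tip [567.1  65.4 118.8] top [568.   65.2 134.8] bot [566.8  65.1 118.8]
disc LR [570.6  94.  134.8] [572.1  34.8 134.8]
66 rim far [569.1  66.5  66. ] gap out [568.9  66.4  66. ] inner [568.6  66.1  66. ] LR [573.7 112.6  66. ] [576.   18.7  66. ]
  mark [605.9  35.2  66. ] [594.9  44.6  66. ] -40.67743507796604
70 rim far [569.9  66.5  70. ] gap out [569.8  66.4  70. ] inner [569.7  66.1  70. ] LR [575.2 111.7  70. ] [577.5  19.6  70. ]
  mark [606.8  35.8  70. ] [596.  45.  70.] -40.67743507796611
74 rim far [570.6  66.5  74. ] gap out [570.6  66.4  74. ] inner [570.7  66.2  74. ] LR [576.7 110.9  74. ] [579.   20.5  74. ]
  mark [607.7  36.3  74. ] [597.1  45.4  74. ] -40.67743507796621
```

Call:
move_arm([
  [0.0025,-0.001,0.02,0.5,0],
  [0.0025,-0.001,0.04,0.5,0],
  [0.0025,-0.001,0.044,0.5,0],
  [0.0025,-0.001,0.047,0.5,0],
  [0.0025,-0.001,0.05,0.5,0],
  [0.0025,-0.001,0.053,0.5,0],
  [0.0025,-0.001,0.053,0.5,0],
])

```text
time: 13.9
tool_pos: [573.2, 66.3, 159.7]
orientation: [[1.0, 0.017, 0.001], [0.017, -1.0, -0.0], [0.001, 0.0, -1.0]]
ft_force: [-0.1, 0.8, -1.0]
gripper_width: 13.2
grip_force: 59.0
```

```bash
python3 s.py
```

```text
t 13.9 M [0.05 0.04 0.01] F [-0.12  0.81 -0.98] p [573.25  66.32 159.71] w 13.2446118247211 59.028430581092834 yaw -89.00219331373786 q [ -3.47  13.47 110.22  -0.    56.28  85.53]
```

Call:
move_arm([
  [0,0.0005,0.002,0,0],
  [0,0.0005,0.004,0,0],
  [0,0.0005,0.006,0,0],
  [0,0.0005,0.006,0,0],
])

```text
time: 14.3
tool_pos: [572.9, 65.9, 153.0]
orientation: [[1.0, 0.017, -0.001], [0.017, -1.0, 0.0], [-0.001, -0.0, -1.0]]
ft_force: [-0.2, 0.2, -0.9]
gripper_width: 13.0
grip_force: 59.0
```

```bash
python3 s.py
```

```text
t 14.3 M [-0.03  0.01  0.04] F [-0.21  0.23 -0.85] p [572.9   65.85 153.02] w 13.024561950735883 59.02770280838013 yaw -89.00328536449611 q [ -3.52  14.   110.4    0.    55.64  85.48]
```

Call:
move_arm([
  [0,0,0.002,0,0],
  [0,0,0.004,0,0],
  [0,0,0.005,0,0],
  [0,0,0.005,0,0],
])

```text
time: 14.7
tool_pos: [573.3, 65.8, 149.5]
orientation: [[1.0, 0.018, -0.0], [0.018, -1.0, -0.0], [-0.0, 0.0, -1.0]]
ft_force: [-2.9, -1.1, 5.2]
gripper_width: 13.0
grip_force: 60.1
```

Call:
move_arm([
  [0,0,0.001,0,0],
  [0,0,0.002,0,0],
  [0,0,0.002,0,0],
])

```text
time: 15.0
tool_pos: [573.4, 65.9, 149.5]
orientation: [[1.0, 0.018, -0.001], [0.018, -1.0, -0.0], [-0.001, 0.0, -1.0]]
ft_force: [-8.2, -0.4, 14.1]
gripper_width: 13.3
grip_force: 61.4
```

```bash
python3 s.py
```

```text
t 15.0 M [-0.01  1.22 -0.02] F [-8.25 -0.43 14.06] p [573.41  65.85 149.55] w 13.328975820951538 61.41897439956665 yaw -88.9817643614019 q [ -3.51  14.36 110.39  -0.03  55.33  85.49]
```

Call:
move_arm([
  [-0.001,0,0,0,0],
  [-0.002,0,0,0,0],
  [-0.002,0,0.0005,0,0],
  [-0.002,0,0.0005,0,0],
])

```text
time: 15.4
tool_pos: [573.0, 65.8, 149.5]
orientation: [[1.0, 0.017, 0.004], [0.017, -1.0, -0.0], [0.004, 0.0, -1.0]]
ft_force: [-1.7, 0.5, 10.6]
gripper_width: 12.9
grip_force: 60.9
```

```bash
python3 s.py; python3 - <<'E'
from h import *
p=read_camera("wrist");p["img"]=np.clip(255*(p["img"]/255.)**0.6,0,255).astype(np.uint8);save(p,"w7",(140,90,540,390),2)
E
```

```text
t 15.4 M [0.07 0.65 0.04] F [-1.66  0.53 10.57] p [572.98  65.83 149.54] w 12.912347651475189 60.91919302940369 yaw -89.0002835999843 q [ -3.52  14.2  110.59   0.01  54.97  85.47]
```

View pics/w7.png

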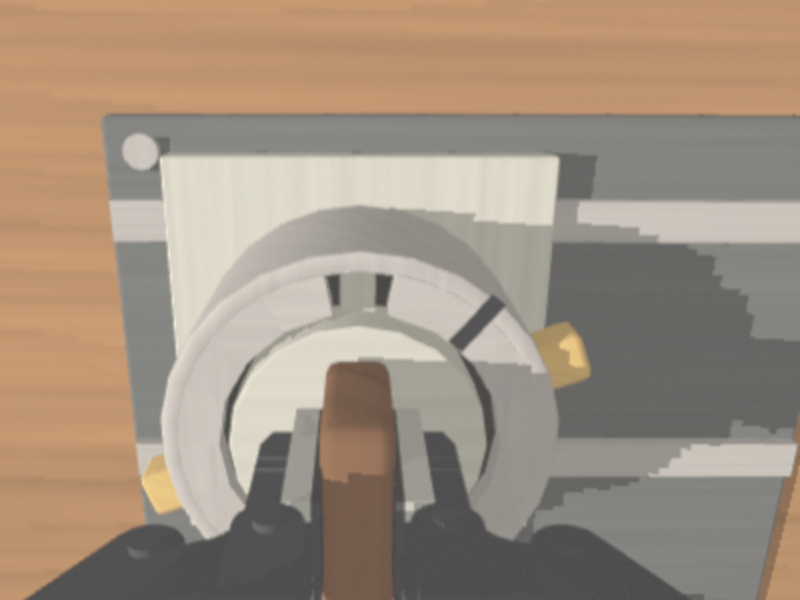

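The lug (340–377) sits centred in the gap (325–393), and the disc is inside the rim with its top just above it: seated. Next is the clockwise twist.

Call:
move_arm([
  [-0.0005,0,0,4,0],
  [-0.0005,0,0,8,0],
  [-0.0005,0,0,12,0],
  [-0.0005,0,0,15,0],
  [-0.0005,0,0,15,0],
])

```text
time: 15.95
tool_pos: [572.8, 64.9, 149.6]
orientation: [[0.97, -0.242, 0.005], [-0.242, -0.97, -0.002], [0.005, 0.001, -1.0]]
ft_force: [-2.9, -3.4, 10.8]
gripper_width: 12.9
grip_force: 60.8
```

```bash
python3 s.py
```

```text
t 15.95 M [-0.48  0.57  0.05] F [-2.9  -3.45 10.77] p [572.76  64.93 149.56] w 12.943312075427215 60.77921211719513 yaw -103.98977312086484 q [ -3.58  14.15 110.64  -0.14  54.91 100.49]
```

Call:
move_arm([
  [0,0.001,0,5,0],
  [0,0.0012,0,10,0],
  [0,0.0015,0,15,0],
  [0,0.0018,0,20,0],
  [0,0.002,0,25,0],
  [0,0.002,0,25,0],
  [0,0.002,0,25,0],
])

```text
time: 16.65
tool_pos: [572.2, 63.2, 149.5]
orientation: [[0.777, -0.63, 0.005], [-0.63, -0.777, -0.001], [0.004, -0.002, -1.0]]
ft_force: [-2.4, -2.9, 10.9]
gripper_width: 12.9
grip_force: 60.8
```

```bash
python3 s.py; python3 - <<'E'
from h import *
np.set_printoptions(precision=1,suppress=True)
p=read_camera("wrist");p["img"]=np.clip(255*(p["img"]/255.)**0.6,0,255).astype(np.uint8);save(p,"w8",(140,90,540,390),2)
E
```

```text
t 16.65 M [-0.22  0.59 -0.24] F [-2.36 -2.94 10.85] p [572.18  63.25 149.52] w 12.883276634839376 60.83056390285492 yaw -129.0236626800474 q [ -3.77  14.07 110.75  -0.07  54.91 125.3 ]
```

View pics/w8.png

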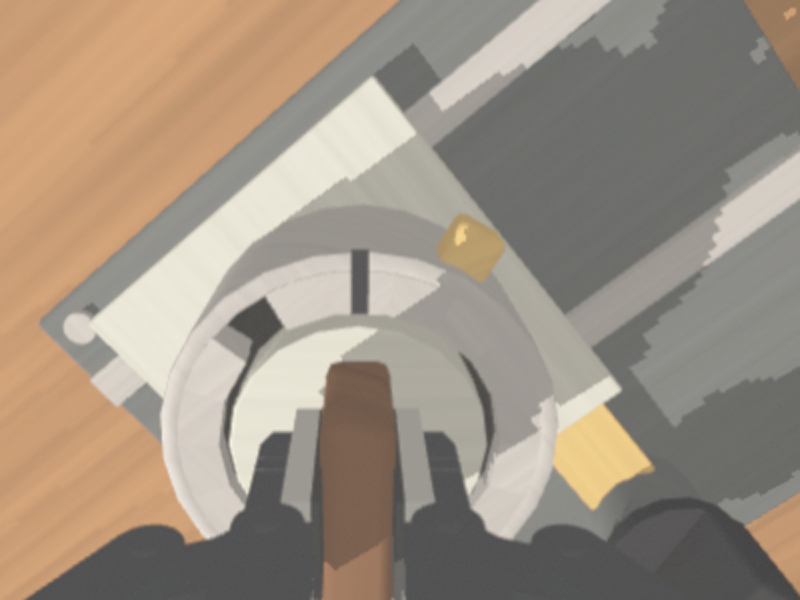

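The bar points straight at the mark (crop column 360), the lug is under the rim, and the lid is pressed down with about 11 N.

```bash
python3 -c "
from bench import *
print(job_done())"
```

```text
the job is handed in; nothing more can be done
None
```

I handed the job in with the clamp turned to its stop, and the lid seated and held down (about 11 N) with its bar on the half-turn marks. The clamp angle is inferred from the 2.3 Nm reaction at the stop, since I couldn't read the joint directly, and no verdict came back.

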